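# Move the sample bottles to the run rack

## Task

Move the four sample bottles from the grey rack into the coloured holders of the other rack, each into the holder that has the colour of its cap, so that all four finally stand upright on the holders' floors. Work in the run order: blue first, then yellow, then green, red last, each let go in its holder before the next is placed. Keep the bottles upright, set them down gently rather than dropping them, and leave the flask and the tip box where they are.

Things in the scene. Friction and masses are not known exactly. Their poses are not given: they have to be found in the camera images.
- bottle_blue: loose white bottle with a blue screw cap, about 60 g, upright: round body 34 mm in diameter to 55 mm, shoulder, then a 31 mm cap from 63 to 85 mm (top). Origin: centre of its underside, z up, yaw arbitrary. Starts about mid-cell (4 mm) in the fixed grey rack: cell 52 mm square inside, 4 mm walls, floor 10 mm and rim 28 mm above the bench; four cells in a row, 75 mm apart
- holder_blue: fixed open-topped blue square box: 60 mm outside, 52 mm inside, 22 mm high, floor 4 mm thick. Origin: centre of its underside, 6 mm above the bench (a bottle in it stands 4 mm above the origin); z up, sides along x and y. Four holders in a row along their y (roughly world y, as is the grey rack), 75 mm apart, colours in any order, nearer to the robot than the grey rack or beyond it
- bottle_yellow: loose white bottle with a yellow screw cap, about 60 g, upright: round body 34 mm in diameter to 55 mm, shoulder, then a 31 mm cap from 63 to 85 mm (top). Origin: centre of its underside, z up, yaw arbitrary. Starts about mid-cell (4 mm) in the fixed grey rack: cell 52 mm square inside, 4 mm walls, floor 10 mm and rim 28 mm above the bench; four cells in a row, 75 mm apart
- holder_yellow: fixed open-topped yellow square box: 60 mm outside, 52 mm inside, 22 mm high, floor 4 mm thick. Origin: centre of its underside, 6 mm above the bench (a bottle in it stands 4 mm above the origin); z up, sides along x and y. Four holders in a row along their y (roughly world y, as is the grey rack), 75 mm apart, colours in any order, nearer to the robot than the grey rack or beyond it
- bottle_green: loose white bottle with a green screw cap, about 60 g, upright: round body 34 mm in diameter to 55 mm, shoulder, then a 31 mm cap from 63 to 85 mm (top). Origin: centre of its underside, z up, yaw arbitrary. Starts about mid-cell (4 mm) in the fixed grey rack: cell 52 mm square inside, 4 mm walls, floor 10 mm and rim 28 mm above the bench; four cells in a row, 75 mm apart
- holder_green: fixed open-topped green square box: 60 mm outside, 52 mm inside, 22 mm high, floor 4 mm thick. Origin: centre of its underside, 6 mm above the bench (a bottle in it stands 4 mm above the origin); z up, sides along x and y. Four holders in a row along their y (roughly world y, as is the grey rack), 75 mm apart, colours in any order, nearer to the robot than the grey rack or beyond it
- bottle_red: loose white bottle with a red screw cap, about 60 g, upright: round body 34 mm in diameter to 55 mm, shoulder, then a 31 mm cap from 63 to 85 mm (top). Origin: centre of its underside, z up, yaw arbitrary. Starts about mid-cell (4 mm) in the fixed grey rack: cell 52 mm square inside, 4 mm walls, floor 10 mm and rim 28 mm above the bench; four cells in a row, 75 mm apart
- holder_red: fixed open-topped red square box: 60 mm outside, 52 mm inside, 22 mm high, floor 4 mm thick. Origin: centre of its underside, 6 mm above the bench (a bottle in it stands 4 mm above the origin); z up, sides along x and y. Four holders in a row along their y (roughly world y, as is the grey rack), 75 mm apart, colours in any order, nearer to the robot than the grey rack or beyond it
- flask: bystander: loose amber conical glass flask, 72 mm in diameter at the foot, 105 mm high, standing to one side of the racks. Origin: centre of its underside, z up
- tip_box: bystander: loose white box with a pale blue lid, 84 by 114 mm, 62 mm high, standing to the other side of the racks. Origin: centre of its underside, z up
Things that resemble listed ones, but are neither listed nor needed, are in the scene too. What is shaped like the bottle_blue but orange or turquoise is not meant. What is shaped like the bottle_red but orange or purple is not meant.

How it is judged:
On the way, in this order (a step that is already met when the one before it is completed fails the run):
1. the blue bottle stands released in the blue holder (horizontal distance between bottle_blue and holder_blue below 0.014 m and z of bottle_blue in the frame of holder_blue between -0.001 and 0.009 m and angle between bottle_blue's own z axis and vertical below 0.12 rad and linear speed of bottle_blue below 0.03 m/s and contact force between bottle_blue and the fingers below 0.1 N), for 0.2 s.
2. the yellow bottle stands released in the yellow holder (horizontal distance between bottle_yellow and holder_yellow below 0.014 m and z of bottle_yellow in the frame of holder_yellow between -0.001 and 0.009 m and angle between bottle_yellow's own z axis and vertical below 0.12 rad and linear speed of bottle_yellow below 0.03 m/s and contact force between bottle_yellow and the fingers below 0.1 N), for 0.2 s.
3. the green bottle stands released in the green holder (horizontal distance between bottle_green and holder_green below 0.014 m and z of bottle_green in the frame of holder_green between -0.001 and 0.009 m and angle between bottle_green's own z axis and vertical below 0.12 rad and linear speed of bottle_green below 0.03 m/s and contact force between bottle_green and the fingers below 0.1 N), for 0.2 s.
4. the red bottle stands released in the red holder (horizontal distance between bottle_red and holder_red below 0.014 m and z of bottle_red in the frame of holder_red between -0.001 and 0.009 m and angle between bottle_red's own z axis and vertical below 0.12 rad and linear speed of bottle_red below 0.03 m/s and contact force between bottle_red and the fingers below 0.1 N), for 0.2 s.
At the end, for the whole second after the job is handed in: each bottle stands in the holder of its cap's colour: its underside's centre within 14 mm of the holder's centre seen from above, on the holder's floor (underside less than 9 mm above the holder's underside), within 0.12 rad of upright, out of the fingers and at rest (under 0.03 m/s) (all of step 1 and all of step 2 and all of step 3 and all of step 4); the robot touches nothing.
It fails at once if the flask or the tip box is pushed more than 20 mm or tipped (distance of any of flask, tip_box from where it was at the start of the episode above 0.02 m or angle between any of flask, tip_box's own z axis and vertical above 0.3 rad).
It fails at once if a bottle leans more than 0.6 rad from upright (angle between any of bottle_blue, bottle_yellow, bottle_green, bottle_red's own z axis and vertical above 0.6 rad).
It fails at once if a bottle is dropped or thrown (moves faster than 0.7 m/s out of the fingers, a fall of some 25 mm) ((linear speed of bottle_blue above 0.7 m/s and contact force between bottle_blue and the fingers below 0.1 N) or (linear speed of bottle_yellow above 0.7 m/s and contact force between bottle_yellow and the fingers below 0.1 N) or (linear speed of bottle_green above 0.7 m/s and contact force between bottle_green and the fingers below 0.1 N) or (linear speed of bottle_red above 0.7 m/s and contact force between bottle_red and the fingers below 0.1 N)).
It also fails if it takes over 88 s, if anything falls off the work surface, if the arm or the gripper's body presses on something with over 40 N, if the wrist force passes 120 N, or if a joint passes its speed limit or range.

## Robot

A 6-joint arm with a two-finger parallel gripper is mounted at the origin on the work surface. World frame = base frame: x ahead of the robot, y to its left, z up, the work surface at z = 0. Lengths are in m, angles in rad, forces in N, time in s.
With the tool pointing down it reaches from about 0.35 to 0.975 m from the base axis. Payload 4.9 kg.
Tool frame: the origin (TCP) lies on the centre line of the jaws, within the pads' length; the fingertips stand manip.tip_reach ahead of it and the grasp point (between the pads) is the TCP (manip.tip_reach is the distance from the TCP to the fingertips, in m); z points along the fingers, y is the line along which they close (so a half turn about z gives the same grasp; the last joint's range is limited). The gripper opens to 85 mm and grips with 20 to 120 N. Pads are 22 mm wide; open, the fingers measure 114 mm over their backs; the gripper's body (76 mm by 85 mm) begins 54 mm behind the grasp point. The pads swing forward as they close: fully open they stand 13 mm farther back than shut.
Start: joints at [-1.25, 0.053, 1.613, -0, 1.476, -0.119], TCP at [0.266, -0.566, 0.216] pointing down, gripper open.
Joint ranges: [-3.01, 3.01], [-1.01, 2.22], [0.06, 2.58], [-1.02, 4.17], [0.09, 2.62], [-3.14, 3.14]. Speed limits (rad/s): [2.57, 2.57, 3.14, 3.14, 3.14, 3.14].

## Interface

Orientations are given as a unit quaternion [w, x, y, z].
In Python, from plant import manip gives the robot as it stands. The module is installed in compiled form; this text tells all that it offers.
- The arm moves only by the tool move_arm, never from a script. Its argument "rows" is a list of rows, each a list of 7 numbers: the shift along the tool's x, y, z in cm, then the turn, a rotation vector about the tool's x, y, z in degrees, then the opening, from -1 (shut) to 1 (fully open). In form: [[tx, ty, tz, ax, ay, az, jaw], ...]. A call has 1 to 20 rows; each row shifts and turns the commanded pose from where the row before left it, along the tool's axes as they then stand; what a row does not reach is not made up. A row lasts 1/12 s, in which the tool goes at most 41.7 mm and 7.16 degrees, less where a joint would pass 70% of its speed; a pose out of reach is approached as far as the arm can. A call is refused whole if a number of a shift passes 4.17 or a number of a turn 7.16, either way. A call with a gripper value outside its range is refused whole. The fingers move at their own pace and stop on an object; the grip force is fixed at half the most. Time passes only in rows, so rows that do not move let the fingers close. It gives the time, the measured TCP pose, the force, the opening and the grip force at its end, in the units of the state.
- manip.state(): the state, without advancing time (a new reading comes with each control period).
- manip.grab_frame(name): name is "scene" or "top" or "wrist"; returns a dict with "img" (480x640x3 uint8, blue, green, red), "mtx" (3x3 intrinsics, pixels), "k1" (the pictures are not rectified: a ray, as slopes to the right and down, at radius r is drawn at 1 + k1 r^2 times it, then the intrinsics apply), "R" (3x3) and "t" (3): a world point X has camera coordinates R X + t. Camera axes: x right, y down, z forward; pixel columns grow to the right and rows downward; lengths in m; the calibration is good to about 2 mm. A picture is of the moment at which its call begins. There is no depth.
- manip.job_done(): hands the job in; it is judged then, once.
The state is a dict: "time": time; "joint_pos": joint angles; "joint_vel": joint speeds; "joint_efforts": joint torques, N m; "tool_pos": TCP position; "tool_rot": TCP orientation; "contact_force": force on the tool from outside, world axes, zero at the start; "ft_torque": the same for the moment, N m; "gripper_width": opening from 0.0 (shut) to 1.0 (fully open); "grasp_force": force on a finger pad.
Only numpy, scipy, OpenCV 4.12 (cv2) and the standard library are available. Lean on these libraries where they do the work, as an engineer would, in place of code of your own. Each camera call takes 0.05 s, during which the arm holds its last target. There are 200 camera calls.

## Working session

There is one attempt and no reset: what is moved stays moved. The work goes in short steps, Python scripts to look and compute and a tool call to move; the robot and the scene stay as the last step left them, time stands still between calls to the robot, and variables do not carry over. Pictures are saved under pics/ and viewed, at most 14 in all, crops included, and the job is handed in when it is done.

Besides the shell and the picture viewer there is one more tool, called after "Request:" by a JSON object that holds its "op" and its "data". move_arm: Moves the arm, as the interface text tells. Its arguments: {"type":"object","properties":{"rows":{"type":"array","items":{"type":"array","items":{"type":"number"}}}},"required":["rows"]}

```bash
mkdir -p pics
cat > h.py <<'E'
import numpy as np, cv2
from plant import manip
def grab(n,save=None):
    f=manip.grab_frame(n)
    if save: cv2.imwrite('pics/'+save,f['img'])
    return f
def ray(f,u,v):
    K=np.array(f['mtx']);d=np.array([(u-K[0,2])/K[0,0],(v-K[1,2])/K[1,1]]);s=d.copy()
    for _ in range(20): s=d/(1+f['k1']*(s@s))
    R=np.array(f['R']);return -R.T@np.array(f['t']), R.T@np.array([s[0],s[1],1])
def at(f,u,v,z):
    o,r=ray(f,u,v);return o+r*(z-o[2])/r[2]
E
python3 - <<'E'
from h import *
import pickle
for n in('top','scene'):
    f=grab(n,n+'0.png');pickle.dump(f,open(n+'0.pkl','wb'));print(n,f['k1'],-np.array(f['R']).T@f['t'])
print(manip.state(),manip.tip_reach)
E
```

```text
top 0.03181374832830684 [0.35394136 0.01352774 1.03487725]
scene -0.07645311843834333 [ 1.09399289 -0.26454771  0.83761401]
{'time': 0.1, 'joint_pos': array([-1.24997137e+00,  5.33209411e-02,  1.61415925e+00,  1.88363875e-05,
        1.47598550e+00, -1.19007307e-01]), 'joint_vel': array([ 0.00047306, -0.00110927, -0.00222254, -0.0013538 ,  0.00170106,
       -0.00053173]), 'joint_efforts': array([ 4.24321051e-04, -3.94903636e+01, -3.71362031e+01, -1.12579526e-04,
        3.93318624e-03, -2.46785299e-05]), 'tool_pos': array([ 0.26593145, -0.56495065,  0.21446579]), 'tool_rot': array([-9.32701047e-04,  9.75915517e-01,  2.18146801e-01, -8.50155368e-05]), 'contact_force': array([-0.0527684 ,  0.26541889, -0.35238256]), 'ft_torque': array([ 0.01737338, -0.02069743, -0.00725356]), 'grasp_force': 0.0, 'gripper_width': 0.9978885678680831} 0.019
```

View pics/top0.png

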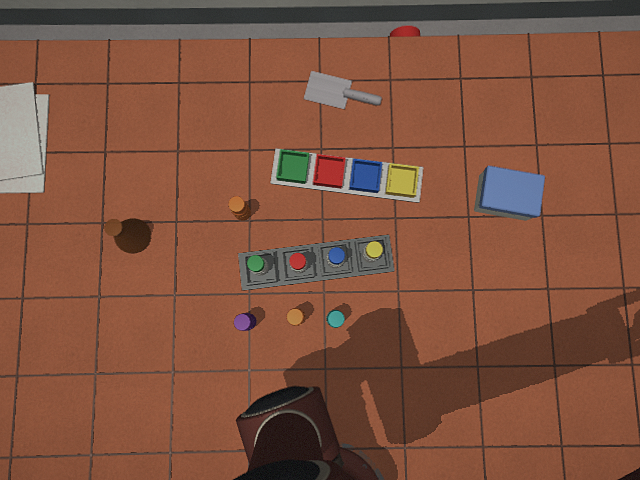

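View pics/scene0.png

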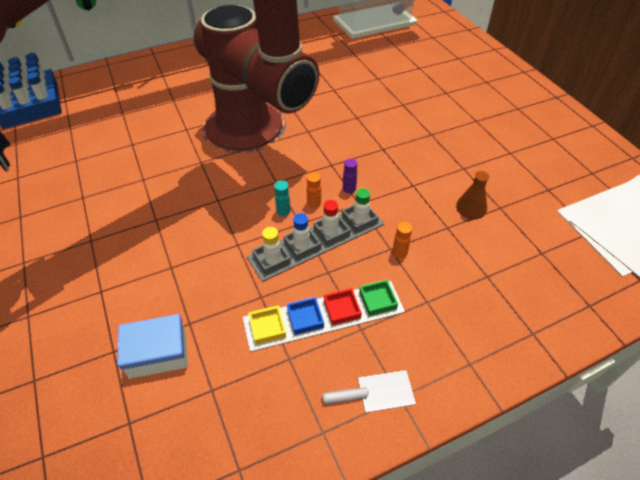

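Top view: the capped white bottles stand in the grey rack, with green at (256,264), red (298,261), blue (337,256) and yellow (374,250). The holders lie beyond it: green (293,166), red (330,171), blue (366,176), yellow (402,181). The look-alikes are orange (237,205), orange (295,317), turquoise (336,319) and purple (244,322). All of these stand loose outside the rack and have coloured bodies, so they aren't the ones meant. I'll measure the positions and confirm with one enlarged crop.

Run:
```python
from h import *
import pickle
seeds={'top':dict(blue=((337,256),(366,176)),yellow=((374,250),(402,181)),green=((256,264),(293,166)),red=((298,261),(330,171))),
'scene':dict(blue=((301,221),(305,316)),yellow=((271,235),(267,325)),green=((363,196),(379,298)),red=((331,207),(342,306)))}
for n in seeds:
    f=pickle.load(open(n+'0.pkl','rb'));im=f['img'];hsv=cv2.cvtColor(im,cv2.COLOR_BGR2HSV).astype(int)
    for c,(b,h) in seeds[n].items():
        for k,(u,v) in (('cap',b),('hold',h)):
            ref=np.median(hsv[v-2:v+3,u-2:u+3].reshape(-1,3),0)
            dh=np.abs((hsv[...,0]-ref[0]+90)%180-90)
            m=((dh<10)&(hsv[...,1]>110)&(hsv[...,2]>40)).astype(np.uint8)
            r=13 if k=='cap' else 25
            w=np.zeros_like(m);w[v-r:v+r,u-r:u+r]=1;m&=w
            nl,lab,st,ce=cv2.connectedComponentsWithStats(m)
            i=lab[v,u] or 1+np.argmax(st[1:,4]);pu,pv=ce[i]
            if k=='cap':
                z=.095 if n=='top' else .084
            else:
                (pu,pv),_,_=cv2.minAreaRect(np.argwhere(lab==i)[:,::-1].astype(np.float32)); z=.026
            print(n,c,k,ref,st[i],np.round((pu,pv),1),at(f,pu,pv,z)[:2].round(4))
im=cv2.imread('pics/top0.png')[140:345,210:440]
cv2.imwrite('pics/crop.png',cv2.resize(im,None,fx=2.9,fy=2.9,interpolation=2))
f=pickle.load(open('top0.pkl','rb'))
for p in((237,205),(295,317),(336,319),(244,322)):print(p,at(f,*p,.085)[:2].round(3))
```

```text
top blue cap [110. 161. 160.] [329 247  16  17 216] [336.3 255.2] [ 0.4632 -0.0239]
top blue hold [110. 172. 149.] [350 159  32  34 900] [365.3 175.3] [ 0.6335 -0.0893]
top yellow cap [ 28. 146. 185.] [366 241  17  18 230] [373.8 249.2] [ 0.4731 -0.0938]
top yellow hold [ 27. 151. 183.] [386 163  33  34 933] [401.8 179.8] [ 0.6228 -0.163 ]
top green cap [ 66. 121. 140.] [247 255  17  17 219] [255.1 262.9] [0.4514 0.1261]
top green hold [ 66. 133. 125.] [277 150  32  33 873] [292.5 165.9] [0.6556 0.0583]
top red cap [  1. 180. 179.] [289 253  17  17 219] [297.3 260.8] [0.454  0.0483]
top red hold [  1. 187. 173.] [ 305  149   50   39 1179] [330.  168.3] [ 0.6493 -0.0179]
scene blue cap [109. 202. 227.] [294 214  14  16 181] [300.2 221.2] [ 0.4624 -0.0213]
scene blue hold [108. 192. 234.] [287 298  37  36 957] [305.  315.4] [ 0.6401 -0.0888]
scene yellow cap [ 29. 191. 252.] [262 227  16  18 232] [269.9 235.2] [ 0.4718 -0.0916]
scene yellow hold [ 29. 185. 252.] [ 248  305   38   40 1061] [266.9 324.7] [ 0.6288 -0.1626]
scene green cap [ 65. 178. 189.] [357 189  12  15 151] [362.3 195.9] [0.4503 0.1294]
scene green hold [ 65. 165. 205.] [360 281  37  34 888] [378.2 297.2] [0.6617 0.0585]
scene red cap [  1. 217. 248.] [318 194  26  26 457] [330.1 205.1] [0.4464 0.0544]
scene red hold [  1. 211. 250.] [ 317  281   45   44 1341] [339.  302.5] [ 0.6408 -0.017 ]
(237, 205) [0.563 0.162]
(295, 317) [0.351 0.054]
(336, 319) [ 0.346 -0.021]
(244, 322) [0.344 0.148]
```

View pics/crop.png

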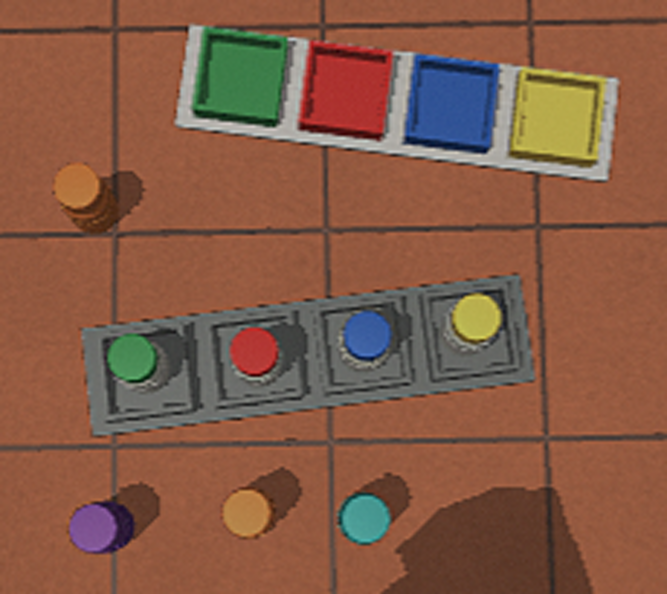

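The crop confirms it. The white bottles with green, red, blue and yellow caps sit in the grey rack, and the orange, purple and turquoise look-alikes are outside it. I have the positions from both cameras, so I'll move above the blue bottle.

Request:
{"op": "move_arm", "data": {"rows": [[2.27,-2.26,0,0,0,0,1],[2.27,-2.26,0,0,0,0,1],[2.27,-2.26,0,0,0,0,1],[2.27,-2.26,0,0,0,0,1],[2.27,-2.26,0,0,0,0,1],[2.27,-2.26,0,0,0,0,1],[2.27,-2.26,0,0,0,0,1],[2.27,-2.26,0,0,0,0,1],[2.27,-2.26,0,0,0,0,1],[2.27,-2.26,0,0,0,0,1],[2.27,-2.26,0,0,0,0,1],[2.27,-2.26,0,0,0,0,1],[2.27,-2.26,0,0,0,0,1],[2.27,-2.26,0,0,0,0,1],[2.27,-2.26,0,0,0,0,1],[2.27,-2.26,0,0,0,0,1],[2.27,-2.26,0,0,0,0,1],[2.27,-2.26,0,0,0,0,1]]}}

```text
time: 1.6
tool_pos: [0.4626, -0.0218, 0.2152]
tool_rot: [-0.0, 0.976, 0.218, -0.0]
contact_force: [1.3, 0.3, 0.6]
gripper_width: 0.999
grasp_force: 0.0
```

Request:
{"op": "move_arm", "data": {"rows": [[0,0,0,0,0,-6.48,1],[0,0,0,0,0,-6.48,1],[0,0,0,0,0,-6.48,1],[0,0,0,0,0,-6.48,1],[0,0,0,0,0,-6.48,1],[0,0,0,0,0,-6.48,1],[0,0,0,0,0,-6.48,1],[0,0,0,0,0,-6.48,1],[0,0,0,0,0,-6.48,1],[0,0,0,0,0,-6.48,1],[0,0,0,0,0,0,1],[0,0,0,0,0,0,1]]}}

```text
time: 2.6
tool_pos: [0.4624, -0.0234, 0.2152]
tool_rot: [-0.0, 0.708, 0.706, -0.0]
contact_force: [-0.2, -0.5, -0.4]
gripper_width: 0.999
grasp_force: 0.0
```

Request:
{"op": "move_arm", "data": {"rows": [[0,0,1.5,0,0,0,1],[0,0,1.5,0,0,0,1],[0,0,1.5,0,0,0,1],[0,0,1.0,0,0,0,1],[0,0,0,0,0,0,1]]}}

```text
time: 3.02
tool_pos: [0.4609, -0.0231, 0.1577]
tool_rot: [-0.002, 0.708, 0.707, -0.001]
contact_force: [-0.1, -0.5, -0.7]
gripper_width: 1.0
grasp_force: 0.0
```

Run:
```python
from h import *
f=grab('wrist','w1.png')
R=np.array(f['R']);
for p in([.463,-.0235,.095],[.463,-.0985,.095],[.463,.0235+.03,.095]):
    c=R@np.array(p)+f['t'];s=c[:2]/c[2];s=s*(1+f['k1']*(s@s));print((f['mtx']@[s[0],s[1],1])[:2])
```

```text
[324.369309   253.88317593]
[324.05786274 360.72834245]
[324.74760162 121.60803782]
```

View pics/w1.png

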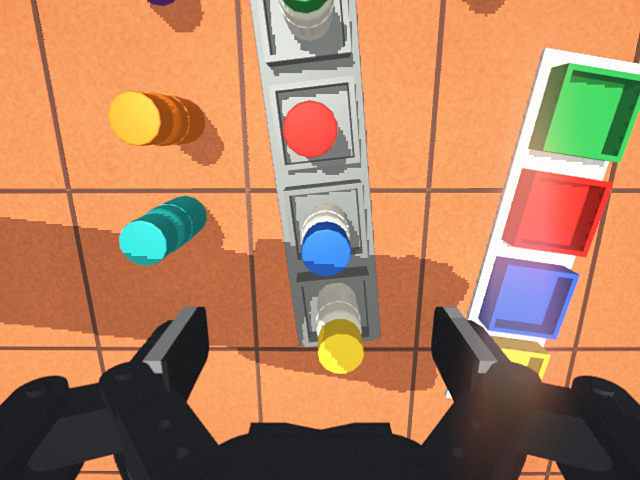

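The wrist view shows the blue cap at (326,249), about 2 mm from my prediction and between the fingers. I'll descend and grip the cap.

Request:
{"op": "move_arm", "data": {"rows": [[0.1,0.1,1.5,0,0,0,1],[0,0,1.5,0,0,0,1],[0,0,1.5,0,0,0,1],[0,0,1.5,0,0,0,1],[0,0,1.2,0,0,0,1],[0,0,0,0,0,0,1],[0,0,0,0,0,0,-1],[0,0,0,0,0,0,-1],[0,0,0,0,0,0,-1],[0,0,0,0,0,0,-1],[0,0,0,0,0,0,-1],[0,0,0,0,0,0,-1],[0,0,0,0,0,0,-1],[0,0,0,0,0,0,-1],[0,0,0,0,0,0,-1],[0,0,0,0,0,0,-1]]}}

```text
time: 4.4
tool_pos: [0.4636, -0.0224, 0.0886]
tool_rot: [-0.0, 0.707, 0.707, -0.0]
contact_force: [0.4, 1.3, -0.2]
gripper_width: 0.0
grasp_force: 0.0
```

Run:
```python
from h import *
f=grab('wrist','w2.png');a=f['img']
g=grab('scene','s2.png');b=cv2.resize(g['img'][150:350,200:460],(640,480))
cv2.imwrite('pics/m2.png',cv2.resize(np.hstack([a,b]),(800,300)))
print(manip.state()['gripper_width'])
```

```text
-0.0067481617349902465
```

View pics/m2.png

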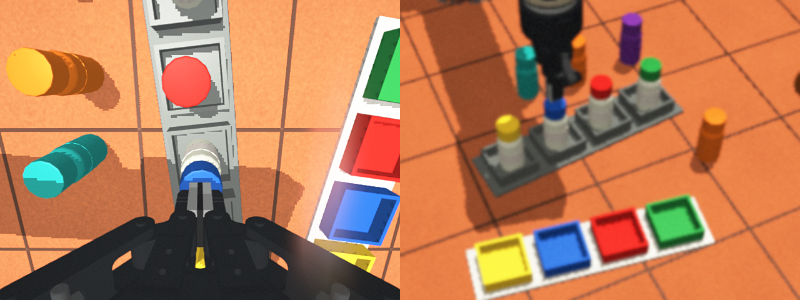

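Run:
```python
from h import *
def proj(f,p):
    c=np.array(f['R'])@np.array(p)+f['t'];s=c[:2]/c[2];s=s*(1+f['k1']*(s@s));return (f['mtx']@[s[0],s[1],1])[:2]
out=[]
for n,(u,v,w) in (('scene',(300,215,45)),('wrist',(320,300,110))):
    f=grab(n);im=f['img'].copy()
    k=400//(2*w) or 1
    cr=cv2.resize(im[v-w:v+w,u-w:u+w],(400,400),interpolation=2);s=400/(2*w)
    st=manip.state();p=st['tool_pos']
    for z,col in((p[2],(0,0,255)),(p[2]-.019,(0,255,0)),(p[2]-.038,(255,0,255))):
        q=proj(f,[p[0],p[1],z]);cv2.circle(cr,tuple(int(t) for t in ((q-[u-w,v-w])*s)),4,col,-1)
    q=proj(f,[.463,-.022,.095]);cv2.drawMarker(cr,tuple(int(t) for t in ((q-[u-w,v-w])*s)),(255,255,0),0,12,2)
    out.append(cr)
cv2.imwrite('pics/m3.png',np.hstack(out));print(p)
```

```text
[ 0.46360215 -0.02244936  0.08858091]
```

View pics/m3.png

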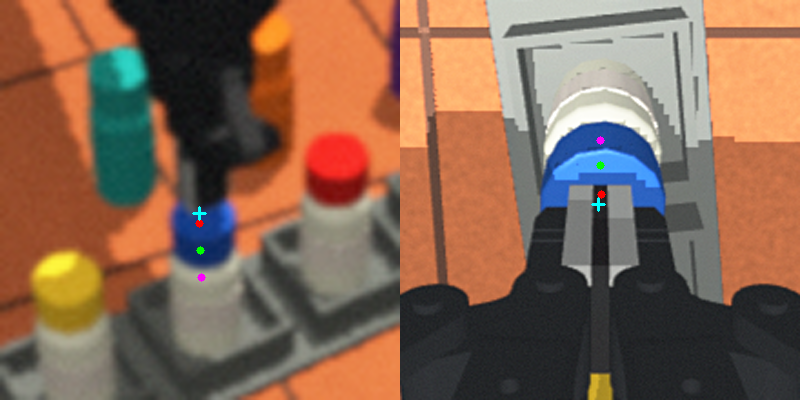

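Both crops show the shut fingertips just at the blue cap's top, so they closed above it. The real tips sit roughly 25 mm higher than the reported TCP and `tip_reach` imply. I'll open, go 2.7 cm lower and close again; at that height the fingers still clear the rims.

Request:
{"op": "move_arm", "data": {"rows": [[0,0,0,0,0,0,1],[0,0,0,0,0,0,1],[0,0,0,0,0,0,1],[0,0,0,0,0,0,1],[0,0,0,0,0,0,1],[0,0,0,0,0,0,1],[0,0,0,0,0,0,1],[0,0,0,0,0,0,1],[0,0,0.9,0,0,0,1],[0,0,0.9,0,0,0,1],[0,0,0.9,0,0,0,1],[0,0,0,0,0,0,1],[0,0,0,0,0,0,-1],[0,0,0,0,0,0,-1],[0,0,0,0,0,0,-1],[0,0,0,0,0,0,-1],[0,0,0,0,0,0,-1],[0,0,0,0,0,0,-1],[0,0,0,0,0,0,-1],[0,0,0,0,0,0,-1]]}}

```text
time: 6.27
tool_pos: [0.4643, -0.0226, 0.0624]
tool_rot: [0.001, 0.707, 0.707, 0.0]
contact_force: [0.2, 0.2, 3.9]
gripper_width: 0.337
grasp_force: 59.6
```

Request:
{"op": "move_arm", "data": {"rows": [[0,0,-0.5,0,0,0,-1],[0,0,-1.0,0,0,0,-1],[0,0,-1.0,0,0,0,-1],[0,0,-1.0,0,0,0,-1],[0,0,-1.0,0,0,0,-1],[0,0,-1.0,0,0,0,-1],[0,0,0,0,0,0,-1],[0,0,0,0,0,0,-1]]}}

```text
time: 6.93
tool_pos: [0.4643, -0.0226, 0.1178]
tool_rot: [0.001, 0.707, 0.707, 0.001]
contact_force: [-0.6, 0.2, 0.2]
gripper_width: 0.333
grasp_force: 59.2
```

```bash
cat > mm.py <<'E'
import sys
from h import *
def proj(f,p):
    c=np.array(f['R'])@np.array(p)+f['t'];s=c[:2]/c[2];s=s*(1+f['k1']*(s@s));return (f['mtx']@[s[0],s[1],1])[:2]
def mont(name,u,v,w=60):
    f=grab('scene');g=grab('wrist');
    a=cv2.resize(f['img'][v-w:v+w,u-w:u+w],(400,400),interpolation=2)
    b=cv2.resize(g['img'][:, 80:560],(400,400))
    cv2.imwrite('pics/'+name,np.hstack([a,b]))
if __name__=='__main__': mont(sys.argv[1],int(sys.argv[2]),int(sys.argv[3]))
E
python3 mm.py m4.png 300 220
```

```text
(no output)
```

View pics/m4.png

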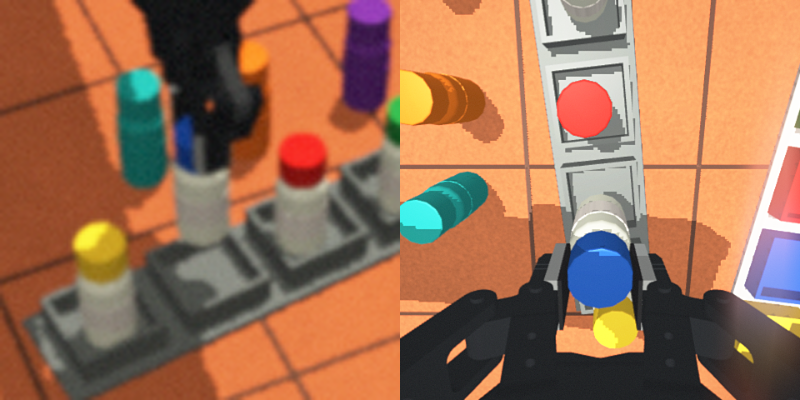

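The blue bottle hangs upright in the jaws and is clear of the rack. I'll carry it to the blue holder.

Request:
{"op": "move_arm", "data": {"rows": [[-0.2,0.5,0,0,0,0,-1],[-0.4,1.0,0,0,0,0,-1],[-0.6,1.5,0,0,0,0,-1],[-0.6,1.6,0,0,0,0,-1],[-0.6,1.6,0,0,0,0,-1],[-0.6,1.6,0,0,0,0,-1],[-0.6,1.6,0,0,0,0,-1],[-0.6,1.6,0,0,0,0,-1],[-0.6,1.6,0,0,0,0,-1],[-0.6,1.6,0,0,0,0,-1],[-0.6,1.4,0,0,0,0,-1],[-0.6,1.0,0,0,0,0,-1],[-0.6,0.6,0,0,0,0,-1],[0,0,0,0,0,0,-1],[0,0,0,0,0,0,-1]]}}

```text
time: 8.28
tool_pos: [0.6352, -0.0946, 0.1158]
tool_rot: [-0.001, 0.707, 0.707, -0.0]
contact_force: [-0.2, 0.5, -0.4]
gripper_width: 0.337
grasp_force: 59.3
```

```bash
python3 mm.py m5.png 300 285
```

```text
(no output)
```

View pics/m5.png

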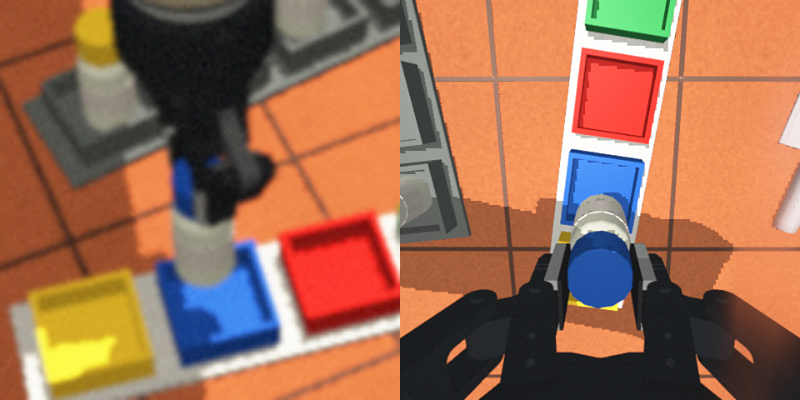

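It's over the blue holder but 5 mm too far in y, because my rows overshot. I'll correct that and lower it.

Request:
{"op": "move_arm", "data": {"rows": [[0.3,0.05,0,0,0,0,-1],[0.25,0,0.5,0,0,0,-1],[0,0,1.0,0,0,0,-1],[0,0,1.0,0,0,0,-1],[0,0,1.0,0,0,0,-1],[0,0,0.8,0,0,0,-1],[0,0,0.4,0,0,0,-1],[0,0,0.3,0,0,0,-1],[0,0,0.2,0,0,0,-1],[0,0,0,0,0,0,-1],[0,0,0,0,0,0,-1]]}}

```text
time: 9.3
tool_pos: [0.6364, -0.0891, 0.065]
tool_rot: [0.0, 0.707, 0.707, 0.0]
contact_force: [-0.5, -1.0, -0.9]
gripper_width: 0.336
grasp_force: 59.3
```

Request:
{"op": "move_arm", "data": {"rows": [[0,0,0.1,0,0,0,-1],[0,0,0.1,0,0,0,-1],[0,0,0,0,0,0,-1],[0,0,0,0,0,0,-1]]}}

```text
time: 9.63
tool_pos: [0.6362, -0.089, 0.0627]
tool_rot: [0.0, 0.707, 0.707, 0.0]
contact_force: [1.5, 0.1, -0.2]
gripper_width: 0.336
grasp_force: 59.3
```

Request:
{"op": "move_arm", "data": {"rows": [[0,0,0,0,0,0,0.2],[0,0,0,0,0,0,0.5],[0,0,0,0,0,0,1],[0,0,0,0,0,0,1],[0,0,0,0,0,0,1],[0,0,0,0,0,0,1],[0,0,-0.5,0,0,0,1],[0,0,-1.0,0,0,0,1],[0,0,-1.5,0,0,0,1],[0,0,-1.5,0,0,0,1],[0,0,-1.5,0,0,0,1],[0,0,-1.5,0,0,0,1],[0,0,-1.0,0,0,0,1],[0,0,0,0,0,0,1]]}}

```text
time: 10.8
tool_pos: [0.6382, -0.0895, 0.1523]
tool_rot: [0.003, 0.707, 0.707, 0.002]
contact_force: [0.2, 0.5, -0.3]
gripper_width: 1.005
grasp_force: 0.0
```

Request:
{"op": "move_arm", "data": {"rows": [[0,-1.0,0,0,0,0,1],[-0.05,-2.0,0,0,0,0,1],[-0.05,-2.0,0,0,0,0,1],[-0.05,-2.0,0,0,0,0,1],[-0.05,-2.0,0,0,0,0,1],[-0.05,-2.0,0,0,0,0,1],[-0.05,-2.0,0,0,0,0,1],[0,-2.0,0,0,0,0,1],[0,-1.4,0,0,0,0,1],[0,0,0,0,0,0,1],[0,0,0,0,0,0,1]]}}

```text
time: 11.72
tool_pos: [0.4709, -0.0917, 0.1464]
tool_rot: [-0.001, 0.707, 0.707, -0.0]
contact_force: [0.4, -1.0, 0.6]
gripper_width: 1.001
grasp_force: 0.0
```

```bash
python3 mm.py m6.png 290 290
python3 - <<'E'
from mm import *
f=grab('wrist')
print((proj(f,[.4725,-.093,.095])-[80,0])*400/480)
E
```

```text
[200.84775441 217.24005543]
```

View pics/m6.png

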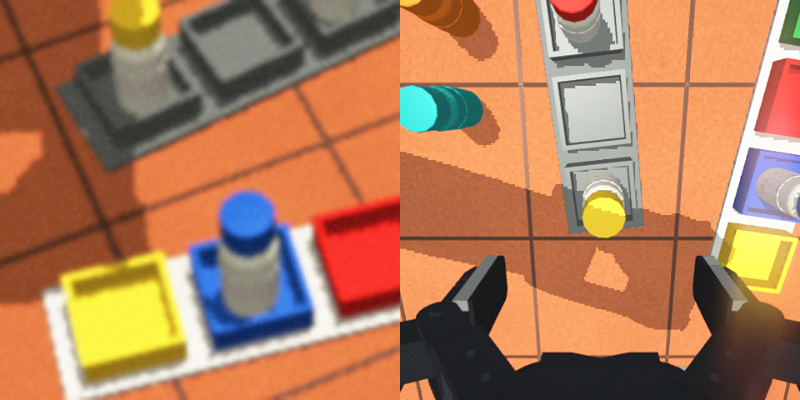

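The blue bottle stands centred in its holder. The yellow cap is at (203,214) in the wrist crop, within 2 mm of the prediction. I'll grip yellow.

Request:
{"op": "move_arm", "data": {"rows": [[0,0.15,1.0,0,0,0,1],[0,0,1.5,0,0,0,1],[0,0,1.5,0,0,0,1],[0,0,1.5,0,0,0,1],[0,0,1.5,0,0,0,1],[0,0,1.0,0,0,0,1],[0,0,0.4,0,0,0,1],[0,0,0,0,0,0,1],[0,0,0,0,0,0,1],[0,0,0,0,0,0,-1],[0,0,0,0,0,0,-1],[0,0,0,0,0,0,-1],[0,0,0,0,0,0,-1],[0,0,0,0,0,0,-1],[0,0,0,0,0,0,-1],[0,0,0,0,0,0,-1],[0,0,0,0,0,0,-1]]}}

```text
time: 13.28
tool_pos: [0.4743, -0.0922, 0.0645]
tool_rot: [0.001, 0.707, 0.707, 0.0]
contact_force: [1.0, -0.3, 4.0]
gripper_width: 0.333
grasp_force: 59.6
```

Request:
{"op": "move_arm", "data": {"rows": [[0,0,-0.5,0,0,0,-1],[0,0,-1.0,0,0,0,-1],[0,0,-1.0,0,0,0,-1],[0,0,-1.0,0,0,0,-1],[0,0,-1.0,0,0,0,-1],[0,0,-1.0,0,0,0,-1],[0,0,0,0,0,0,-1],[0,0,0,0,0,0,-1]]}}

```text
time: 13.95
tool_pos: [0.4742, -0.0922, 0.1198]
tool_rot: [0.001, 0.707, 0.707, 0.0]
contact_force: [-0.8, 0.3, -1.2]
gripper_width: 0.334
grasp_force: 59.2
```

Request:
{"op": "move_arm", "data": {"rows": [[-0.6,0,0,0,0,0,-1],[-1.2,0,0,0,0,0,-1],[-1.6,0,0,0,0,0,-1],[-1.6,0,0,0,0,0,-1],[-1.3,0,0,0,0,0,-1],[-0.8,0,0,0,0,0,-1],[0,0.8,0,0,0,0,-1],[0,1.6,0,0,0,0,-1],[0,2.0,0,0,0,0,-1],[0,2.0,0,0,0,0,-1],[0,2.0,0,0,0,0,-1],[0,2.0,0,0,0,0,-1],[0,2.0,0,0,0,0,-1],[0,1.6,0,0,0,0,-1],[0,0.8,0,0,0,0,-1],[0,0.3,0,0,0,0,-1],[0,0,0,0,0,0,-1],[0,0,0,0,0,0,-1]]}}

```text
time: 15.45
tool_pos: [0.6241, -0.1627, 0.1182]
tool_rot: [-0.0, 0.707, 0.707, -0.0]
contact_force: [0.3, 0.4, -1.1]
gripper_width: 0.335
grasp_force: 59.3
```

Request:
{"op": "move_arm", "data": {"rows": [[0,0,0.5,0,0,0,-1],[0,0,1.0,0,0,0,-1],[0,0,1.0,0,0,0,-1],[0,0,1.0,0,0,0,-1],[0,0,0.8,0,0,0,-1],[0,0,0.5,0,0,0,-1],[0,0,0.4,0,0,0,-1],[0,0,0.2,0,0,0,-1],[0,0,0,0,0,0,-1],[0,0,0,0,0,0,-1]]}}

```text
time: 16.28
tool_pos: [0.625, -0.1631, 0.065]
tool_rot: [0.0, 0.707, 0.707, 0.0]
contact_force: [-0.2, -0.4, -0.7]
gripper_width: 0.337
grasp_force: 59.3
```

Request:
{"op": "move_arm", "data": {"rows": [[0,0,0.1,0,0,0,-1],[0,0,0,0,0,0,-1],[0,0,0,0,0,0,0.2],[0,0,0,0,0,0,0.5],[0,0,0,0,0,0,1],[0,0,0,0,0,0,1],[0,0,0,0,0,0,1],[0,0,0,0,0,0,1],[0,0,-0.5,0,0,0,1],[0,0,-1.0,0,0,0,1],[0,0,-1.5,0,0,0,1],[0,0,-1.5,0,0,0,1],[0,0,-1.5,0,0,0,1],[0,0,-1.5,0,0,0,1],[0,0,-1.5,0,0,0,1],[0,0,-1.0,0,0,0,1],[0,0,0,0,0,0,1]]}}

```text
time: 17.7
tool_pos: [0.6264, -0.1637, 0.168]
tool_rot: [0.003, 0.707, 0.707, 0.001]
contact_force: [0.8, -0.1, 0.4]
gripper_width: 1.004
grasp_force: 0.0
```

Request:
{"op": "move_arm", "data": {"rows": [[1.93,-1.16,0,0,0,0,1],[1.93,-1.16,0,0,0,0,1],[1.93,-1.16,0,0,0,0,1],[1.93,-1.16,0,0,0,0,1],[1.93,-1.16,0,0,0,0,1],[1.93,-1.16,0,0,0,0,1],[1.93,-1.16,0,0,0,0,1],[1.93,-1.16,0,0,0,0,1],[1.93,-1.16,0,0,0,0,1],[1.93,-1.16,0,0,0,0,1],[1.93,-1.16,0,0,0,0,1],[1.93,-1.16,0,0,0,0,1],[1.93,-1.16,0,0,0,0,1],[1.93,-1.16,0,0,0,0,1],[1.93,-1.16,0,0,0,0,1],[0,0,0,0,0,0,1],[0,0,0,0,0,0,1]]}}

```text
time: 19.12
tool_pos: [0.4499, 0.127, 0.163]
tool_rot: [-0.0, 0.706, 0.708, -0.0]
contact_force: [0.3, 0.1, 0.4]
gripper_width: 1.0
grasp_force: 0.0
```

```bash
python3 mm.py m7.png 290 290
python3 - <<'E'
from mm import *
f=grab('wrist')
print((proj(f,[.451,.127,.095])-[80,0])*400/480)
E
```

```text
[200.72173453 207.43915458]
```

View pics/m7.png

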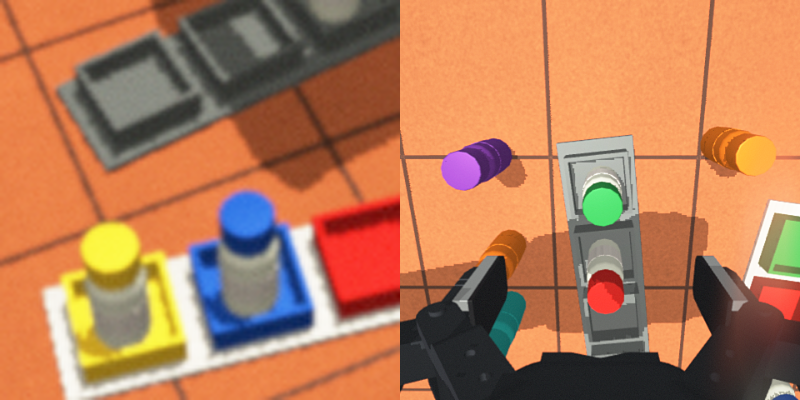

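Yellow and blue both stand centred in their holders. The green cap is at (203,204), about 2 mm from the prediction. I'll grip green.

Request:
{"op": "move_arm", "data": {"rows": [[0.15,0.15,1.0,0,0,0,1],[0,0,1.5,0,0,0,1],[0,0,1.5,0,0,0,1],[0,0,1.5,0,0,0,1],[0,0,1.5,0,0,0,1],[0,0,1.5,0,0,0,1],[0,0,1.0,0,0,0,1],[0,0,0.5,0,0,0,1],[0,0,0,0,0,0,1],[0,0,0,0,0,0,1],[0,0,0,0,0,0,-1],[0,0,0,0,0,0,-1],[0,0,0,0,0,0,-1],[0,0,0,0,0,0,-1],[0,0,0,0,0,0,-1],[0,0,0,0,0,0,-1],[0,0,0,0,0,0,-1],[0,0,0,0,0,0,-1]]}}

```text
time: 20.77
tool_pos: [0.4528, 0.1281, 0.0644]
tool_rot: [0.0, 0.707, 0.707, 0.001]
contact_force: [0.3, 0.3, 6.0]
gripper_width: 0.332
grasp_force: 59.8
```

Request:
{"op": "move_arm", "data": {"rows": [[0,0,-0.5,0,0,0,-1],[0,0,-1.0,0,0,0,-1],[0,0,-1.0,0,0,0,-1],[0,0,-1.0,0,0,0,-1],[0,0,-1.0,0,0,0,-1],[0,0,-1.0,0,0,0,-1],[0,0,0,0,0,0,-1],[0,0,0,0,0,0,-1]]}}

```text
time: 21.43
tool_pos: [0.4528, 0.1281, 0.1198]
tool_rot: [0.001, 0.707, 0.707, 0.001]
contact_force: [0.8, -0.3, -1.3]
gripper_width: 0.337
grasp_force: 59.4
```

Request:
{"op": "move_arm", "data": {"rows": [[-0.35,1.0,0,0,0,0,-1],[-0.63,1.87,0,0,0,0,-1],[-0.63,1.87,0,0,0,0,-1],[-0.63,1.87,0,0,0,0,-1],[-0.63,1.87,0,0,0,0,-1],[-0.63,1.87,0,0,0,0,-1],[-0.63,1.87,0,0,0,0,-1],[-0.63,1.87,0,0,0,0,-1],[-0.63,1.87,0,0,0,0,-1],[-0.63,1.87,0,0,0,0,-1],[-0.63,1.87,0,0,0,0,-1],[-0.35,0.87,0,0,0,0,-1],[0,0,0,0,0,0,-1],[0,0,0,0,0,0,-1]]}}

```text
time: 22.6
tool_pos: [0.6574, 0.0579, 0.1175]
tool_rot: [-0.001, 0.707, 0.707, -0.001]
contact_force: [-1.0, 1.0, -0.5]
gripper_width: 0.332
grasp_force: 59.4
```

Request:
{"op": "move_arm", "data": {"rows": [[0,0,0.5,0,0,0,-1],[0,0,1.0,0,0,0,-1],[0,0,1.0,0,0,0,-1],[0,0,1.0,0,0,0,-1],[0,0,0.8,0,0,0,-1],[0,0,0.5,0,0,0,-1],[0,0,0.4,0,0,0,-1],[0,0,0.2,0,0,0,-1],[0,0,0,0,0,0,-1],[0,0,0,0,0,0,-1]]}}

```text
time: 23.43
tool_pos: [0.6583, 0.058, 0.065]
tool_rot: [0.0, 0.707, 0.707, 0.0]
contact_force: [-0.1, -0.3, -1.0]
gripper_width: 0.338
grasp_force: 59.2
```

Request:
{"op": "move_arm", "data": {"rows": [[0,0,0.1,0,0,0,-1],[0,0,0,0,0,0,-1],[0,0,0,0,0,0,0.2],[0,0,0,0,0,0,0.5],[0,0,0,0,0,0,1],[0,0,0,0,0,0,1],[0,0,0,0,0,0,1],[0,0,0,0,0,0,1],[0,0,-0.5,0,0,0,1],[0,0,-1.0,0,0,0,1],[0,0,-1.5,0,0,0,1],[0,0,-1.5,0,0,0,1],[0,0,-1.5,0,0,0,1],[0,0,-1.5,0,0,0,1],[0,0,-1.5,0,0,0,1],[0,0,-1.0,0,0,0,1],[0,0,0,0,0,0,1]]}}

```text
time: 24.85
tool_pos: [0.6597, 0.058, 0.168]
tool_rot: [0.002, 0.707, 0.707, 0.002]
contact_force: [0.5, -0.3, 0.3]
gripper_width: 1.0
grasp_force: 0.0
```

Request:
{"op": "move_arm", "data": {"rows": [[0,-1.2,0,0,0,0,1],[-0.1,-2.0,0,0,0,0,1],[-0.1,-2.0,0,0,0,0,1],[-0.1,-2.0,0,0,0,0,1],[-0.1,-2.0,0,0,0,0,1],[-0.1,-2.0,0,0,0,0,1],[-0.1,-2.0,0,0,0,0,1],[-0.1,-2.0,0,0,0,0,1],[-0.1,-2.0,0,0,0,0,1],[0,-2.0,0,0,0,0,1],[0,-1.1,0,0,0,0,1],[0,0,0,0,0,0,1],[0,0,0,0,0,0,1]]}}

```text
time: 25.93
tool_pos: [0.4546, 0.0501, 0.1632]
tool_rot: [0.0, 0.707, 0.707, 0.0]
contact_force: [-0.1, -0.7, 0.2]
gripper_width: 0.998
grasp_force: 0.0
```

```bash
python3 mm.py m8.png 325 275
python3 - <<'E'
from mm import *
f=grab('wrist')
print((proj(f,[.4555,.05,.095])-[80,0])*400/480)
E
```

```text
[200.50934673 208.4935597 ]
```

View pics/m8.png

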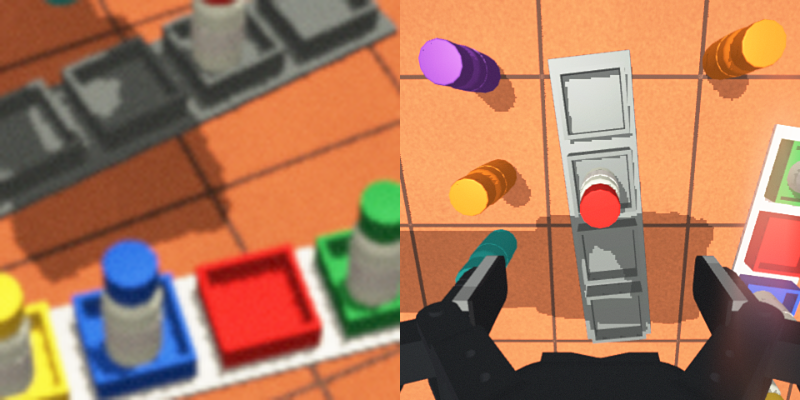

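Green stands in its holder. The red cap is at (200,207), matching the prediction, and the red holder is free. I'll grip red.

Request:
{"op": "move_arm", "data": {"rows": [[0,0.05,1.0,0,0,0,1],[0,0,1.5,0,0,0,1],[0,0,1.5,0,0,0,1],[0,0,1.5,0,0,0,1],[0,0,1.5,0,0,0,1],[0,0,1.5,0,0,0,1],[0,0,1.0,0,0,0,1],[0,0,0.5,0,0,0,1],[0,0,0,0,0,0,1],[0,0,0,0,0,0,1],[0,0,0,0,0,0,-1],[0,0,0,0,0,0,-1],[0,0,0,0,0,0,-1],[0,0,0,0,0,0,-1],[0,0,0,0,0,0,-1],[0,0,0,0,0,0,-1],[0,0,0,0,0,0,-1],[0,0,0,0,0,0,-1]]}}

```text
time: 27.58
tool_pos: [0.456, 0.05, 0.0644]
tool_rot: [0.001, 0.707, 0.707, 0.0]
contact_force: [-0.6, -0.9, 5.5]
gripper_width: 0.332
grasp_force: 59.5
```

Request:
{"op": "move_arm", "data": {"rows": [[0,0,-0.5,0,0,0,-1],[0,0,-1.0,0,0,0,-1],[0,0,-1.0,0,0,0,-1],[0,0,-1.0,0,0,0,-1],[0,0,-1.0,0,0,0,-1],[0,0,-1.0,0,0,0,-1],[0,0,0,0,0,0,-1],[0,0,0,0,0,0,-1]]}}

```text
time: 28.25
tool_pos: [0.456, 0.05, 0.1198]
tool_rot: [0.001, 0.707, 0.707, 0.001]
contact_force: [0.7, 0.1, -1.3]
gripper_width: 0.333
grasp_force: 59.3
```

Request:
{"op": "move_arm", "data": {"rows": [[-0.6,0,0,0,0,0,-1],[-1.2,0,0,0,0,0,-1],[-1.5,0,0,0,0,0,-1],[-1.5,0,0,0,0,0,-1],[-1.2,0,0,0,0,0,-1],[-0.57,0,0,0,0,0,-1],[0,0.8,0,0,0,0,-1],[0,1.6,0,0,0,0,-1],[0,2.0,0,0,0,0,-1],[0,2.0,0,0,0,0,-1],[0,2.0,0,0,0,0,-1],[0,2.0,0,0,0,0,-1],[0,2.0,0,0,0,0,-1],[0,2.0,0,0,0,0,-1],[0,2.0,0,0,0,0,-1],[0,1.6,0,0,0,0,-1],[0,0.8,0,0,0,0,-1],[0,0.35,0,0,0,0,-1],[0,0,0,0,0,0,-1],[0,0,0,0,0,0,-1]]}}

```text
time: 29.92
tool_pos: [0.6462, -0.0153, 0.1181]
tool_rot: [-0.0, 0.707, 0.707, -0.0]
contact_force: [-0.8, -0.0, 0.1]
gripper_width: 0.333
grasp_force: 59.3
```

Request:
{"op": "move_arm", "data": {"rows": [[0,0,0.5,0,0,0,-1],[0,0,1.0,0,0,0,-1],[0,0,1.0,0,0,0,-1],[0,0,1.0,0,0,0,-1],[0,0,0.8,0,0,0,-1],[0,0,0.5,0,0,0,-1],[0,0,0.4,0,0,0,-1],[0,0,0.2,0,0,0,-1],[0,0,0,0,0,0,-1],[0,0,0,0,0,0,-1]]}}

```text
time: 30.75
tool_pos: [0.6473, -0.0157, 0.0649]
tool_rot: [0.0, 0.707, 0.707, 0.0]
contact_force: [0.2, 0.5, -1.4]
gripper_width: 0.334
grasp_force: 59.3
```

Request:
{"op": "move_arm", "data": {"rows": [[0,0,0.1,0,0,0,-1],[0,0,0,0,0,0,-1],[0,0,0,0,0,0,0.2],[0,0,0,0,0,0,0.5],[0,0,0,0,0,0,1],[0,0,0,0,0,0,1],[0,0,0,0,0,0,1],[0,0,0,0,0,0,1],[0,0,-0.5,0,0,0,1],[0,0,-1.0,0,0,0,1],[0,0,-1.5,0,0,0,1],[0,0,-1.5,0,0,0,1],[0,0,-1.5,0,0,0,1],[0,0,-1.5,0,0,0,1],[0,0,-1.5,0,0,0,1],[0,0,-1.5,0,0,0,1],[0,0,-1.5,0,0,0,1],[0,0,-1.0,0,0,0,1],[0,0,0,0,0,0,1]]}}

```text
time: 32.33
tool_pos: [0.6485, -0.0159, 0.1976]
tool_rot: [0.002, 0.707, 0.707, 0.002]
contact_force: [0.4, -0.3, -0.3]
gripper_width: 1.002
grasp_force: 0.0
```

Request:
{"op": "move_arm", "data": {"rows": [[0,-2.0,0,0,0,0,1],[0,-2.0,0,0,0,0,1],[0,-2.0,0,0,0,0,1],[0,-2.0,0,0,0,0,1],[0,-2.0,0,0,0,0,1],[0,-2.0,0,0,0,0,1],[0,-2.0,0,0,0,0,1],[0,-2.0,0,0,0,0,1],[0,-2.0,0,0,0,0,1],[0,-1.0,0,0,0,0,1],[0,0,0,0,0,0,1],[0,0,0,0,0,0,1],[0,0,0,0,0,0,1]]}}

```text
time: 33.42
tool_pos: [0.4572, -0.0157, 0.1934]
tool_rot: [-0.0, 0.707, 0.707, -0.0]
contact_force: [-0.3, -0.6, 0.5]
gripper_width: 0.998
grasp_force: 0.0
```

Run:
```python
from h import *
f=grab('scene');cv2.imwrite('pics/end.png',cv2.resize(f['img'][150:400,100:500],(800,500),interpolation=2))
```

```text
(no output)
```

View pics/end.png

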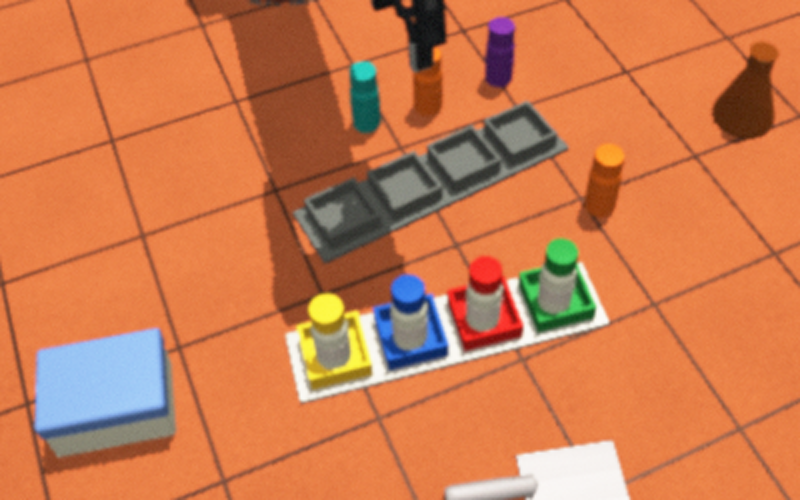

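All four bottles stand upright in their matching holders: yellow (330,335), blue (408,315), red (485,300) and green (558,280). The flask and tip box haven't moved, and the gripper is clear.

```bash
python3 -c "
from plant import manip
print(manip.job_done())"
```

```text
the job is handed in; nothing more can be done
None
```

I placed the four bottles upright in their colour-matched holders in the order blue, yellow, green, red, and handed the job in at about 33 s; the hand-in returned no verdict.

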